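# Fetch the clay rocket from behind the glaze jars

## Robot

A 6-joint arm with a two-finger parallel gripper is mounted at the origin on the work surface. World frame = base frame: x ahead of the robot, y to its left, z up, the work surface at z = 0. Lengths are in mm, angles in rad, forces in N, time in s.
With the tool pointing down it reaches from about 350 to 775 mm from the base axis. Payload 7.3 kg.
Tool frame: the origin (TCP) lies midway between the tips of the shut fingers; the grasp point (between the pads) lies 19 mm behind it; z points along the fingers, y is the line along which they close (so a half turn about z gives the same grasp; the last joint's range is limited). The gripper opens to 92 mm and grips with 3 to 60 N. Pads are 19 mm wide; open, the fingers measure 130 mm over their backs; the gripper's body (75 mm by 190 mm) begins 47 mm behind the grasp point.
Start: joints at [-1.49, 0.342, 1.524, -0, 1.275, -0.146], TCP at [118.073, -511.573, 196.641] pointing down, gripper open.
Joint ranges: [-2.53, 2.53], [-0.77, 2.02], [0.04, 2.7], [-1, 4.14], [0.28, 2.66], [-3.11, 3.11]. Speed limits (rad/s): [2.57, 2.57, 3.14, 3.14, 3.14, 3.14].

## Interface

Orientations are given as [roll, pitch, yaw] about the fixed x, y, z axes, in that order (R = Rz(yaw) Ry(pitch) Rx(roll)).
In Python, from plant import monitor, optics, workorder gives the robot as it stands. The module is installed in compiled form; this text tells all that it offers.
- The arm moves only by the tool servo_tool, never from a script. Its arguments are lists of equal length, an entry for each row: "linear": the shift along the tool's x, y, z as a fraction of full scale, a list of three; "spin": the turn about the tool's z as a fraction of full scale. In form: {"linear": [[dx, dy, dz], ...], "spin": [spin, ...]}. A call has exactly 8 rows; each row shifts and turns the commanded pose from where the row before left it, along the tool's axes as they then stand; what a row does not reach is not made up. Full scale, the value 1, is 200 mm for a shift and 90 degrees for a turn. A row lasts 1/8 s, in which the tool goes at most 62.5 mm and 10.7 degrees, less where a joint would pass 70% of its speed; a pose out of reach is approached as far as the arm can. A call with a number of a shift or a turn outside -1 to 1 is refused whole. A call with a gripper value outside its range is refused whole. "hand" is the opening, from -1 (shut) to 1 (fully open), set as the call begins (left out, the last holds). The fingers move at their own pace and stop on an object; the grip force is fixed at half the most. Time passes only in rows, so rows that do not move let the fingers close, or fill a call up. It gives the time, the measured TCP pose, the force, the opening and the grip force at its end, in the units of the state.
- monitor.get_obs(): the state, without advancing time (a new reading comes with each control period).
- optics.capture(name): name is "scene" or "top" or "wrist"; returns a dict with "frame" (400x640x3 uint8, blue, green, red), "K" (3x3 intrinsics, pixels), "world_to_cam" (4x4, takes a point from world to camera coordinates). Camera axes: x right, y down, z forward; pixel columns grow to the right and rows downward; lengths in mm; the calibration is good to about 2 mm. A picture is of the moment at which its call begins. There is no depth.
- workorder.close_job(): hands the job in; it is judged then, once.
The state is a dict: "time": time; "joint_positions": joint angles; "dq": joint speeds; "tau": joint torques, N m; "tool_pos": TCP position; "tcp_rot": TCP orientation; "contact_force": force on the tool from outside, world axes, zero at the start; "moment": the same for the moment, N m; "grip_width": finger opening in mm; "finger_force": force on a finger pad.
Only numpy, scipy, OpenCV 4.12 (cv2) and the standard library are available. Lean on these libraries where they do the work, as an engineer would, in place of code of your own. Each camera call takes 0.05 s, during which the arm holds its last target. There are 200 camera calls.

## Task

The clay rocket in the ware tray is boxed in by three glaze jars: first move all three jars to the white side board, then take the rocket out and set it down gently, upright in the middle of the turquoise banding wheel. Only after that put each jar back upright, centred on the coaster of its own colour. Do not tip anything over, and leave the terracotta bowl alone.

Things in the scene. Friction and masses are not known exactly. Their poses are not given: they have to be found in the camera images.
- red_jar: red glaze jar: white plastic jar with red screw cap and red band, upright, 120 mm tall, loose, about 0.2 kg. Body 52 mm across; the cap, 54 mm across with straight sides, is the top 28 mm and the place to grip. Origin: centre of its underside, z up. Starts on the red coaster.
- yellow_jar: yellow glaze jar: white plastic jar with yellow screw cap and yellow band, upright, 120 mm tall, loose, about 0.2 kg. Body 52 mm across; the cap, 54 mm across with straight sides, is the top 28 mm and the place to grip. Origin: centre of its underside, z up. Starts on the yellow coaster.
- blue_jar: blue glaze jar: white plastic jar with blue screw cap and blue band, upright, 120 mm tall, loose, about 0.2 kg. Body 52 mm across; the cap, 54 mm across with straight sides, is the top 28 mm and the place to grip. Origin: centre of its underside, z up. Starts on the blue coaster.
- red_coaster: red coaster, home of the red jar: red disc 74 mm across, 4 mm thick, fixed on the tray floor; its rim shows round the jar. Origin: centre of its underside, 12 mm above the table; the jar stands 4 mm above it. Its x axis points to the tray's back wall. The coasters lie in front (-x), left and right of the rocket, 66 mm from it, 93 mm (front to side) apart; which colour is where varies.
- yellow_coaster: yellow coaster, home of the yellow jar: yellow disc 74 mm across, 4 mm thick, fixed on the tray floor; its rim shows round the jar. Origin: centre of its underside, 12 mm above the table; the jar stands 4 mm above it. Its x axis points to the tray's back wall. The coasters lie in front (-x), left and right of the rocket, 66 mm from it, 93 mm (front to side) apart; which colour is where varies.
- blue_coaster: blue coaster, home of the blue jar: blue disc 74 mm across, 4 mm thick, fixed on the tray floor; its rim shows round the jar. Origin: centre of its underside, 12 mm above the table; the jar stands 4 mm above it. Its x axis points to the tray's back wall. The coasters lie in front (-x), left and right of the rocket, 66 mm from it, 93 mm (front to side) apart; which colour is where varies.
- clay_rocket: Grey-brown clay rocket with portholes, loose, 0.16 kg, 72 mm tall, upright on the wooden tray's floor (12 mm above the table). Lower 44 mm: straight cylinder 50 mm across, the place to grip; above it tapers. Origin: centre of underside, z up; yaw means nothing. The fixed tray has only a back wall (on the coasters' +x side), top 52 mm above the table, 43 mm behind the rocket's axis.
- side_board: White side board for setting the jars aside: fixed flat slab 270 mm along its x, 130 mm along its y, 15 mm thick, with room for the three jars in a row along x. Origin: centre of its underside, on the table; top 15 mm above it.
- banding_wheel: Turquoise banding wheel (potter's turntable), locked so that it does not turn: fixed, flat round head 180 mm across with two pale rings, its top 55 mm above the table. Origin: centre of its foot on the table; the middle of the head is straight above.
- test_bowl: Bystander: small loose terracotta bowl, 70 mm across, 35 mm tall, beside the work, to be left alone. Origin: centre of its underside.
There are look-alikes about, which are no part of the job. Several things have the shape of the blue_jar; the one meant has the colours described above.

How it is judged (in metres and radians):
On the way, in this order (a step that is already met when the one before it is completed fails the run):
1. all three jars stand upright and released on the side board (x of red_jar in the frame of side_board between -0.13 and 0.13 m and y of red_jar in the frame of side_board between -0.062 and 0.062 m and z of red_jar in the frame of side_board between 0.01 and 0.02 m and angle between each of red_jar, yellow_jar, blue_jar's own z axis and vertical below 0.1 rad and linear speed of each of red_jar, yellow_jar, blue_jar below 0.03 m/s and contact force between the fingers and red_jar below 0.1 N and x of yellow_jar in the frame of side_board between -0.13 and 0.13 m and y of yellow_jar in the frame of side_board between -0.062 and 0.062 m and z of yellow_jar in the frame of side_board between 0.01 and 0.02 m and contact force between the fingers and yellow_jar below 0.1 N and x of blue_jar in the frame of side_board between -0.13 and 0.13 m and y of blue_jar in the frame of side_board between -0.062 and 0.062 m and z of blue_jar in the frame of side_board between 0.01 and 0.02 m and contact force between the fingers and blue_jar below 0.1 N), for 0.2 s.
2. the rocket stands upright and released in the middle of the banding wheel while the jars wait on the side board (all of step 1 and horizontal distance between clay_rocket and banding_wheel below 0.015 m and z of clay_rocket in the frame of banding_wheel between 0.051 and 0.06 m and angle between clay_rocket's own z axis and vertical below 0.1 rad and linear speed of clay_rocket below 0.03 m/s and contact force between the fingers and clay_rocket below 0.1 N), for 0.2 s.
At the end, for the whole second after the job is handed in: The rocket stands upright, released and at rest on the banding wheel within 15 mm of its middle; each jar stands upright, released and at rest on the coaster of its own colour, within 13 mm of its centre. Upright means within 0.1 rad (horizontal distance between clay_rocket and banding_wheel below 0.015 m and z of clay_rocket in the frame of banding_wheel between 0.051 and 0.06 m and angle between each of clay_rocket, red_jar, yellow_jar, blue_jar's own z axis and vertical below 0.1 rad and linear speed of each of clay_rocket, red_jar, yellow_jar, blue_jar below 0.03 m/s and contact force between the fingers and clay_rocket below 0.1 N and horizontal distance between red_jar and red_coaster below 0.013 m and z of red_jar in the frame of red_coaster between 0 and 0.008 m and contact force between the fingers and red_jar below 0.1 N and horizontal distance between yellow_jar and yellow_coaster below 0.013 m and z of yellow_jar in the frame of yellow_coaster between 0 and 0.008 m and contact force between the fingers and yellow_jar below 0.1 N and horizontal distance between blue_jar and blue_coaster below 0.013 m and z of blue_jar in the frame of blue_coaster between 0 and 0.008 m and contact force between the fingers and blue_jar below 0.1 N); the robot touches nothing.
It fails at once if a jar or the rocket is tipped by more than 0.6 rad (angle between any of clay_rocket, red_jar, yellow_jar, blue_jar's own z axis and vertical above 0.6 rad).
It fails at once if the rocket is dropped (falls free at more than 0.6 m/s, from about 2 cm) (linear speed of clay_rocket above 0.6 m/s and contact force between the fingers and clay_rocket below 0.1 N).
It fails at once if the terracotta bowl is moved by more than 30 mm (distance of test_bowl from where it was at the start of the episode above 0.03 m).
It also fails if it takes over 147 s, if anything falls off the work surface, if the arm or the gripper's body presses on something with over 40 N, if the wrist force passes 120 N, or if a joint passes its speed limit or range.

## Working session

There is one attempt and no reset: what is moved stays moved. The work goes in short steps, Python scripts to look and compute and a tool call to move; the robot and the scene stay as the last step left them, time stands still between calls to the robot, and variables do not carry over. Pictures are saved under pics/ and viewed, at most 14 in all, crops included, and the job is handed in when it is done.

Besides the shell and the picture viewer there is one more tool, called as name(argument=value, ...) on one line, values as JSON. servo_tool: Moves the arm, as the interface text tells. Shift numbers are shares of 200 mm and turn numbers shares of 90 degrees, none past 1 either way. Its arguments: {"type":"object","properties":{"linear":{"type":"array","items":{"type":"array","items":{"type":"number","minimum":-1,"maximum":1}}},"spin":{"type":"array","items":{"type":"number","minimum":-1,"maximum":1}},"hand":{"type":"number"}},"required":["linear","spin"]}

```bash
mkdir -p pics; cat > h.py <<'E'
import numpy as np, cv2
from plant import monitor, optics, workorder
def cap(n,f=None):
    c=optics.capture(n); np.savez(f'{n}.npz',**c)
    if f: cv2.imwrite(f'pics/{f}.png',c['frame'])
    return c
def ray(n,u,v,z):
    c=np.load(f'{n}.npz'); W=c['world_to_cam']; R=W[:3,:3]; o=-R.T@W[:3,3]
    d=R.T@np.linalg.solve(c['K'],[u,v,1]); return (o+d*(z-o[2])/d[2])[:2]
E
python3 - <<'E'
from h import *
cap('top','top1');cap('scene','scene1')
o=monitor.get_obs();print({k:np.round(v,3) for k,v in o.items()})
E
```

```text
{'time': np.float64(0.1), 'joint_positions': array([-1.49 ,  0.343,  1.525,  0.   ,  1.275, -0.146]), 'dq': array([ 0.001, -0.002, -0.001, -0.   ,  0.   ,  0.001]), 'tau': array([ 2.0000e-03, -4.3200e+01, -2.4469e+01,  7.2000e-02,  5.3000e-02,
       -0.0000e+00]), 'tool_pos': array([ 118.046, -511.156,  196.02 ]), 'tcp_rot': array([-3.14 , -0.   ,  0.227]), 'contact_force': array([-0.928, -0.224,  0.194]), 'moment': array([ 0.036,  0.029, -0.002]), 'finger_force': np.float64(0.0), 'grip_width': np.float64(91.926)}
```

View pics/top1.png

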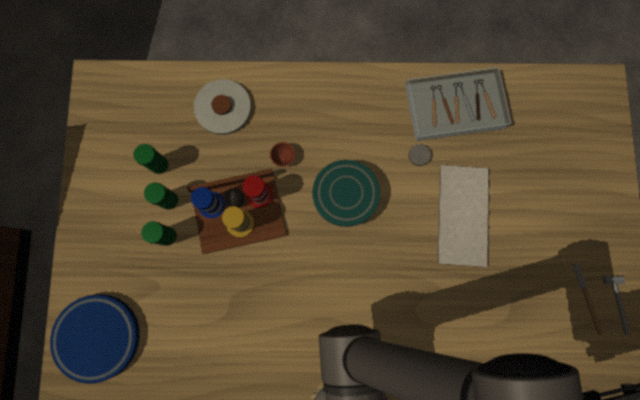

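View pics/scene1.png

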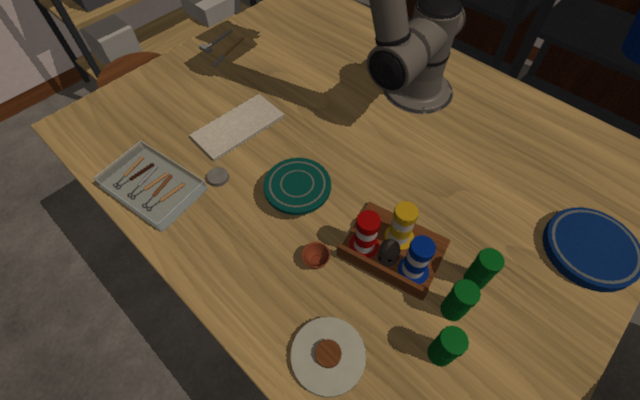

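The top view shows the tray jars: red cap at (254,187), yellow at (235,217), blue at (206,203), and the rocket tip at (235,198). The look-alikes are three green jars at (150,157), (160,195) and (158,233), plus a blue wheel at (95,338). The turquoise wheel is at (347,193), the white board at (464,216), a white plate at (222,106) and the bowl at (283,154). By colour I choose the blue jar at (206,203) and the turquoise wheel at (347,193).

```bash
python3 - <<'E'
from h import *
c=cap('top');f=c['frame']
g=np.clip(f[155:255,180:300].astype(float)*1.8,0,255).astype('uint8')
cv2.imwrite('pics/crop1.png',cv2.resize(g,(720,600),interpolation=cv2.INTER_CUBIC))
W=c['world_to_cam'];print('cam',-W[:3,:3].T@W[:3,3],W[:3,:3].round(3).tolist(),c['K'][0,0])
hsv=cv2.cvtColor(f,cv2.COLOR_BGR2HSV)
# wheel
m=cv2.inRange(hsv,(75,100,30),(100,255,255));m[:, :300]=0;m[:,400:]=0
cn=max(cv2.findContours(m,0,1)[0],key=cv2.contourArea);(x,y),r=cv2.minEnclosingCircle(cn);e=cv2.fitEllipse(cn);print('wheel',x,y,r,e,ray('top',*e[0],55))
m=cv2.inRange(hsv,(0,0,110),(180,70,255));m[:160]=0;m[280:]=0;m[:,:425]=0;m[:,505:]=0
cn=max(cv2.findContours(m,0,1)[0],key=cv2.contourArea);R=cv2.minAreaRect(cn);print('board',R,[ray('top',*p,15).round(1).tolist() for p in cv2.boxPoints(R)],ray('top',*R[0],15))
E
```

```text
cam [ 354.34604207   85.23777344 1262.37278517] [[0.007, -1.0, 0.004], [-0.985, -0.007, -0.171], [0.171, -0.002, -0.985]] 465.76603980916633
wheel 345.8904113769531 192.92173767089844 32.88059997558594 ((345.9622497558594, 192.68521118164062), (63.652099609375, 64.62908172607422), 100.87986755371094) [576.49988587  12.82060271]
board ((463.2052917480469, 215.492431640625), (49.03517150878906, 100.01841735839844), 1.4688007831573486) [[390.9, -231.7], [663.6, -248.8], [661.1, -383.7], [388.5, -361.8]] [ 523.50793847 -306.33336932]
```

View pics/crop1.png

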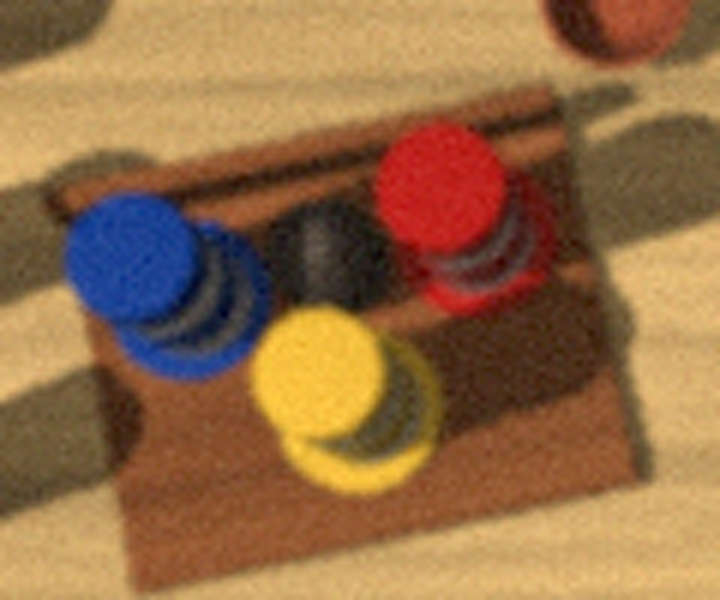

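The crop shows the cap tops (in crop pixels) at blue (132,257), yellow (319,373) and red (441,186). Each jar sits on the coaster of its own colour, so the choice holds. The back wall runs from (50,190) to (555,85).

```bash
python3 - <<'E'
from h import *
from scipy.optimize import least_squares
px=lambda a,b:(180+(a+.5)/6-.5,155+(b+.5)/6-.5)
B,Y,R=[ray('top',*px(*p),136) for p in((132,257),(319,373),(441,186))]
print(B,Y,R)
Bc,Yc,Rc=[ray('top',*px(*p),16) for p in((194,300),(362,415),(478,238))];print('coaster',Bc,Yc,Rc)
def mod(q):
    x=np.array([np.cos(q[2]),np.sin(q[2])]);y=np.array([-x[1],x[0]]);P=q[:2]
    return np.array([P+66*y,P-66*x,P-66*y])
s=least_squares(lambda q:(mod(q)-np.array([B,Y,R])).ravel(),[590,250,.2]);print(s.x,s.fun.round(1));print(mod(s.x))
print('wall',ray('top',*px(50,190),52),ray('top',*px(555,85),52))
f=cv2.imread('pics/top1.png')[155:275,305:500]
cv2.imwrite('pics/crop2.png',cv2.resize(np.clip(f*1.6,0,255).astype('uint8'),(780,480),interpolation=cv2.INTER_CUBIC))
E
```

```text
[547.20735662 371.80365656] [499.99634463 293.59800202] [577.71013713 246.50812566]
coaster [548.28089714 373.41365633] [496.69742091 295.81799846] [577.62600035 246.1949912 ]
[5.63006719e+02 3.09202091e+02 2.40126595e-01] [ 0.1  1.5 -1.1 -0.1  1.  -1.4]
[[547.31023034 373.30841084]
 [498.90039963 293.50560205]
 [578.70320842 245.09577134]]
wall [591.29854476 430.79126226] [640.45609626 209.34981268]
```

View pics/crop2.png

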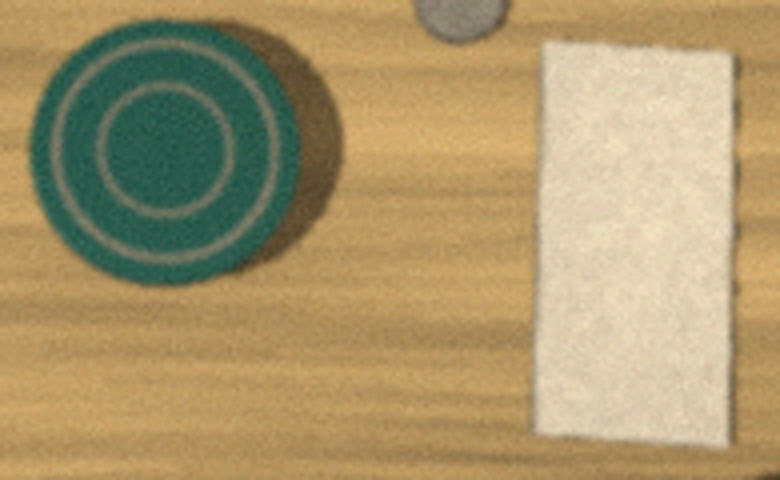

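```bash
cat >> h.py <<'E'
P=dict(start=(118.07,-511.57),Y=(499,293.5),B=(547.3,373),R=(578.5,245.5),rk=(563,309),wh=(577,13),s1=(608,-309),s2=(523,-306),s3=(438,-303))
def d(p,q,yaw=0.227):
    v=np.array(P.get(q,q))-np.array(P.get(p,p));c,s=np.cos(yaw),np.sin(yaw)
    return (np.array([v[0]*c+v[1]*s,v[0]*s-v[1]*c])/200).round(3)
E
python3 - <<'E'
from h import *
for a,b in [('start','Y'),('Y','s1'),('s1','R'),('R','s2'),('s2','B'),('B','s3'),('s3','rk'),('rk','wh'),('wh','s1'),('s1','Y'),('s2','R'),('R','s3'),('s3','B'),('Y','s2'),('wh','s3'),('B','s2'),('R','s1')]: print(a,b,d(a,b))
E
```

```text
start Y [ 2.762 -3.493]
Y s1 [-0.147  3.058]
s1 R [ 0.48  -2.735]
R s2 [-0.891  2.624]
s2 B [ 0.882 -3.281]
B s3 [-1.293  3.17 ]
s3 rk [ 1.298 -2.841]
rk wh [-0.265  1.458]
wh s1 [-0.211  1.604]
s1 Y [ 0.147 -3.058]
s2 R [ 0.891 -2.624]
R s3 [-1.302  2.514]
s3 B [ 1.293 -3.17 ]
Y s2 [-0.558  2.948]
wh s3 [-1.033  1.383]
B s2 [-0.882  3.281]
R s1 [-0.48   2.735]
```

servo_tool(linear=[[0.22,-0.2,-0.03],[0.22,-0.2,-0.03],[0.22,-0.2,-0.03],[0.22,-0.2,-0.03],[0.22,-0.2,-0.03],[0.22,-0.2,-0.03],[0.22,-0.2,-0.03],[0.22,-0.2,-0.03]], spin=[0,0,0,0,0,0,0,0], hand=1)

```text
time: 1.15
tool_pos: [389.8, -118.9, 244.9]
tcp_rot: [3.141, -0.0, 0.227]
contact_force: [0.6, -1.2, 0.3]
grip_width: 91.8
finger_force: 0.0
```

servo_tool(linear=[[0.143,-0.27,0],[0.143,-0.27,0],[0.143,-0.27,0],[0.143,-0.27,0],[0.143,-0.27,0],[0.143,-0.27,0],[0.143,-0.27,0],[0,0,0]], spin=[0,0,0,0,0,0,0,0])

```text
time: 2.15
tool_pos: [498.8, 296.3, 242.9]
tcp_rot: [-3.141, 0.002, 0.231]
contact_force: [0.8, -1.2, -0.1]
grip_width: 91.6
finger_force: 0.0
```

```bash
python3 - <<'E'
from h import *
c=cap('wrist','w1')
o=monitor.get_obs();print(o['time'],o['tool_pos'],o['tcp_rot'])
W=c['world_to_cam'];print(-W[:3,:3].T@W[:3,3])
for k in 'YBR':
    p=W@[*P[k],136,1]; u=c['K']@p[:3]; print(k,u[:2]/u[2], 27*c['K'][0,0]/u[2])
E
```

```text
2.2 [498.66881317 294.13379097 243.25551442] [3.14094414e+00 2.13617452e-03 2.29839829e-01]
[577.86744565 316.34300892 431.12155641]
Y [321.965068   184.45791545] 25.743300990008038
B [254.68281217 120.31490404] 27.519742836406312
R [388.55387565 119.17850448] 27.553687212595793
```

View pics/w1.png

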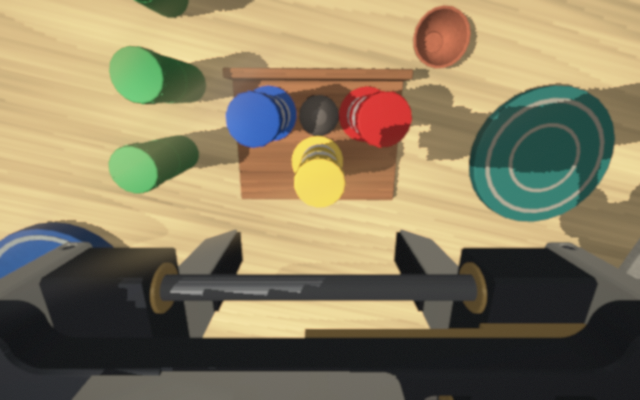

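The wrist view shows yellow at about (320,182), blue at (254,119) and red at (385,119), with the rocket between them at (319,114). I'll enlarge to refine these.

```bash
python3 - <<'E'
from h import *
f=cv2.imread('pics/w1.png')[60:215,215:425]
g=cv2.resize(f,None,fx=3.8,fy=3.8,interpolation=cv2.INTER_CUBIC)[:590,:798]
c=np.load('wrist.npz')
def pr(x,y,z):
    p=c['world_to_cam']@[x,y,z,1];u=c['K']@p[:3];return (u[:2]/u[2]-[215,60]+.5)*3.8-.5
t=np.linspace(0,2*np.pi,60)
for k in 'YBR':
    for z,r in((136,27),(16,37)):
        pts=np.array([pr(P[k][0]+r*np.cos(a),P[k][1]+r*np.sin(a),z) for a in t]).round().astype(int)
        cv2.polylines(g,[pts],True,(255,255,255) if z>100 else (0,255,0),1)
cv2.imwrite('pics/w1c.png',g)
E
```

```text
(no output)
```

View pics/w1c.png

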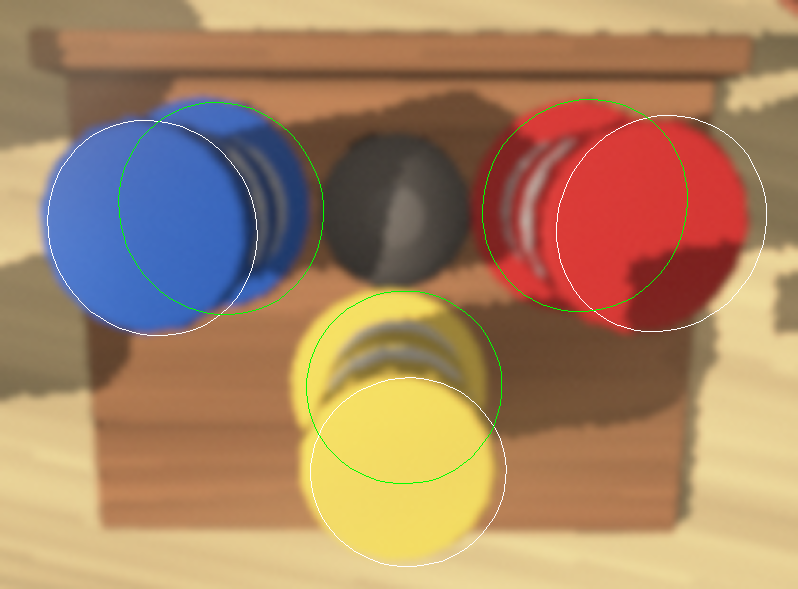

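```bash
python3 - <<'E'
from h import *
a=np.load('wrist.npz');a={k:a[k] for k in a}
c=cap('wrist')
g=lambda x:cv2.cvtColor(x['frame'][60:215,215:425],cv2.COLOR_BGR2GRAY).astype(np.float32)
print(cv2.phaseCorrelate(g(a),g(c)))
for x in(a,c):
    p=x['world_to_cam']@[*P['Y'],136,1];u=x['K']@p[:3];print(u[:2]/u[2])
print(monitor.get_obs()['tool_pos'])
# cap/coaster edge positions from new frame
px=lambda u,v:((u+.5)/3.8-.5+215,(v+.5)/3.8-.5+60)
for n,u,v,z in(('Y',397,466,136),('B',146,224,136),('R',645,224,136),('Yc',389,386,16),('Bc',208,206,16),('Rc',573,203,16)): print(n,ray('wrist',*px(u,v),z))
E
```

```text
((-1.3260374932294638, -0.5892313346023172), 0.6203798335735444)
[321.965068   184.45791545]
[319.91379321 183.723057  ]
[498.69988141 292.83509102 243.7151094 ]
Y [500.3495351  294.68937476]
B [548.47382677 372.54419788]
R [577.83743492 247.19082185]
Yc [498.77640367 296.88260332]
Bc [547.92252879 375.44516929]
Rc [578.98721362 247.41214548]
```

servo_tool(linear=[[0.006,-0.009,0],[0,0,0.14],[0,0,0.14],[0,0,0.14],[0,0,0.14],[0,0,0.1],[0,0,0.04],[0,0,0]], spin=[0,0,0,0,0,0,0,0])

```text
time: 3.25
tool_pos: [500.1, 294.1, 104.9]
tcp_rot: [3.142, -0.0, 0.226]
contact_force: [-0.3, -0.2, -0.2]
grip_width: 91.6
finger_force: 0.0
```

servo_tool(linear=[[0,0,0],[0,0,0],[0,0,0],[0,0,0],[0,0,0],[0,0,0],[0,0,0],[0,0,0]], spin=[0,0,0,0,0,0,0,0], hand=-1)

```text
time: 4.25
tool_pos: [502.7, 297.1, 108.9]
tcp_rot: [-3.138, -0.009, 0.227]
contact_force: [-2.0, 3.0, 25.3]
grip_width: 16.8
finger_force: 22.3
```

```bash
python3 - <<'E'
from h import *
a=cap('scene')['frame'][160:310,320:480];b=cap('wrist')['frame']
a=cv2.resize(a,None,fx=3.0,fy=3.0,interpolation=cv2.INTER_CUBIC)
b=cv2.resize(b[60:390,190:450],(320,450))
cv2.imwrite('pics/g1.png',np.hstack([a,b]))
o=monitor.get_obs();print({k:np.round(v,3) for k,v in o.items()})
E
```

```text
{'time': np.float64(4.35), 'joint_positions': array([4.020e-01, 5.210e-01, 1.490e+00, 1.000e-03, 1.118e+00, 1.745e+00]), 'dq': array([ 0.003, -0.006, -0.005, -0.004,  0.001,  0.001]), 'tau': array([ -2.198, -34.461, -14.04 ,  -0.761,  -0.348,   0.04 ]), 'tool_pos': array([503.379, 297.3  , 109.926]), 'tcp_rot': array([-3.138, -0.011,  0.227]), 'contact_force': array([-0.883,  4.084, 26.573]), 'moment': array([0.268, 0.301, 0.004]), 'finger_force': np.float64(33.168), 'grip_width': np.float64(9.746)}
```

View pics/g1.png

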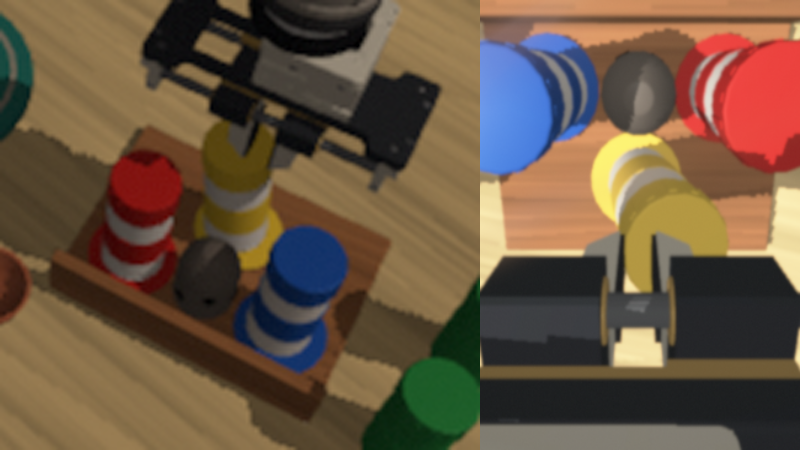

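The grasp went wrong: the fingers closed to 10 mm and squeezed off the yellow cap, which now shows displaced at about (675,235). I'll look closer before moving.

```bash
python3 - <<'E'
from h import *
b=cap('wrist')['frame'][100:320,220:440]; a=cap('top')['frame'][165:265,170:270]
b=np.clip(b*1.5,0,255).astype('uint8');a=np.clip(a*1.8,0,255).astype('uint8')
cv2.imwrite('pics/g2.png',np.hstack([cv2.resize(a,(400,400),interpolation=2),cv2.resize(b,(400,400),interpolation=2)]))
W=np.load('wrist.npz')
c={k:W[k] for k in W}
o=monitor.get_obs();print(o['tool_pos'],o['grip_width'],o['finger_force'],o['contact_force'])
for p in [(*o['tool_pos'],1),(*P['Y'],136,1),(*P['Y'],16,1)]:
    u=c['K']@(c['world_to_cam']@p)[:3];u=u[:2]/u[2];print(u,(u-[220,100])*400/220+[400,0])
E
```

```text
[503.3817379  297.22488475 110.04828601] 9.338559095729803 32.724071782649844 [-1.10549013  3.21686949 26.77220305]
[320.1175239  224.75920036] [582.03186164 226.83490975]
[324.52993524 248.6622516 ] [590.05442771 270.29500291]
[322.35518341 193.4680847 ] [586.10033348 169.94197217]
```

View pics/g2.png

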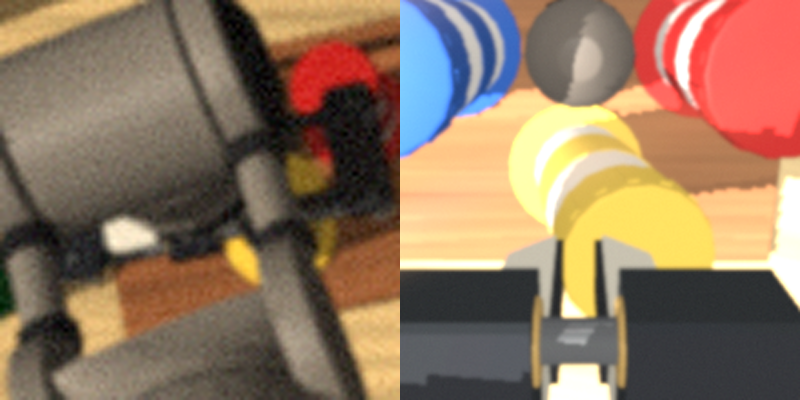

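The wrist crop shows the yellow cap circle centred at (637,235), about 20 mm off where it should be, with the fingers at (580,240) over or in its edge. The jar is tilted slightly. I'll relieve the vertical load first.

servo_tool(linear=[[0,0,-0.01],[0,0,-0.01],[0,0,-0.01],[0,0,0],[0,0,0],[0,0,0],[0,0,0],[0,0,0]], spin=[0,0,0,0,0,0,0,0])

```text
time: 5.45
tool_pos: [501.1, 295.9, 112.5]
tcp_rot: [-3.14, -0.004, 0.227]
contact_force: [0.3, 2.0, 8.9]
grip_width: 0.6
finger_force: 4.2
```

```bash
python3 - <<'E'
from h import *
b=cap('wrist')['frame'][100:320,220:440]; a=cap('scene')['frame'][190:270,350:450]
b=np.clip(b*1.5,0,255).astype('uint8');a=np.clip(a*1.5,0,255).astype('uint8')
cv2.imwrite('pics/g3.png',np.hstack([cv2.resize(a,(450,360),interpolation=2),cv2.resize(b,(350,360),interpolation=2)]))
W=np.load('wrist.npz');print(W['K'],-W['world_to_cam'][:3,:3].T@W['world_to_cam'][:3,3])
# cap centre
for z in (125,136): print(ray('wrist',220+237*.55,100+235*.55,z))
o=monitor.get_obs();print(o['tool_pos'],o['grip_width'],o['finger_force'],o['contact_force'])
E
```

```text
[[291.84876102   0.         317.98230724]
 [  0.         291.84876102 195.18235501]
 [  0.           0.           1.        ]] [579.15642723 315.16201027 301.24406756]
[507.66804629 277.106738  ]
[512.12988266 279.48189877]
[501.13426781 295.99160359 112.52620405] 0.3793784506016676 4.203446698375046 [-1.17755672  2.66613755  8.69878032]
```

View pics/g3.png

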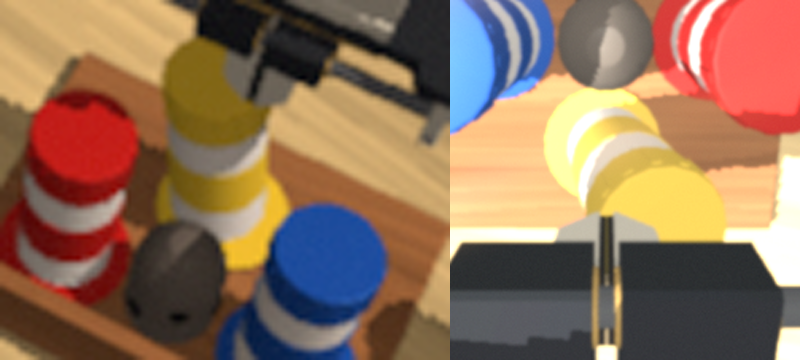

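The fingers are shut (0.4 mm) and lean on the cap's +y top edge. Fingertips show at (605,215) in the wrist panel and (262,100) in the scene panel. I'll triangulate them to check the TCP height.

```bash
python3 - <<'E'
from h import *
o=monitor.get_obs();t=o['tool_pos'];print(t)
for n in('wrist','scene'):
    c=np.load(n+'.npz')
    for z in(0,12,24):
        u=c['K']@(c['world_to_cam']@[*(t+[0,0,z]),1])[:3];print(n,z,u[:2]/u[2])
for z in(100,112,124,136): print(z,ray('wrist',317.4,231.4,z),ray('scene',408.2,212.2,z))
E
```

```text
[501.13426781 295.99160359 112.52620405]
wrist 0 [319.96350187 224.72417064]
wrist 12 [320.05404881 231.88269106]
wrist 24 [320.15605099 239.94684763]
scene 0 [404.93917788 215.2771596 ]
scene 12 [405.84685417 212.54558442]
scene 24 [406.77499425 209.75242522]
100 [490.24018764 295.36281517] [481.37038719 293.47360872]
112 [495.54218182 296.5434231 ] [488.87260037 296.34309449]
124 [500.844176   297.72403102] [496.37481355 299.21258026]
136 [506.14617018 298.90463895] [503.87702673 302.08206603]
```

servo_tool(linear=[[0,0,-0.02],[0,0,-0.02],[0,0,-0.03],[0,0,-0.08],[0,0,-0.2],[0,0,-0.2],[0,0,-0.12],[0,0,0]], spin=[0,0,0,0,0,0,0,0])

```text
time: 6.55
tool_pos: [500.9, 295.2, 247.3]
tcp_rot: [-3.141, -0.005, 0.227]
contact_force: [0.2, 0.0, 0.2]
grip_width: 0.4
finger_force: 0.0
```

servo_tool(linear=[[0,0,0],[0,0,0],[0,0,0],[0,0,0],[0,0,0],[0,0,0],[0,0,0],[0,0,0]], spin=[0,0,0,0,0,0,0,0], hand=1)

```text
time: 7.55
tool_pos: [500.0, 294.7, 244.6]
tcp_rot: [3.141, -0.0, 0.227]
contact_force: [0.6, -0.6, -0.2]
grip_width: 76.0
finger_force: 0.0
```

```bash
python3 - <<'E'
from h import *
o=monitor.get_obs();print(o['tool_pos'],o['grip_width'],o['contact_force'])
c=cap('wrist')
b=c['frame'][60:235,215:425]
g=cv2.resize(b,None,fx=3.4,fy=3.4,interpolation=2)
def pr(x,y,z):
    p=c['world_to_cam']@[x,y,z,1];u=c['K']@p[:3];return (u[:2]/u[2]-[215,60]+.5)*3.4-.5
P.update(Y=(499.5,294.8),B=(547.6,373.7),R=(578.3,246.8))
t=np.linspace(0,2*np.pi,60)
for k in 'YBR':
    for z,r in((136,27),(16,37)):
        pts=np.array([pr(P[k][0]+r*np.cos(a),P[k][1]+r*np.sin(a),z) for a in t]).round().astype(int)
        cv2.polylines(g,[pts],True,(255,255,255) if z>100 else (0,255,0),1)
cv2.imwrite('pics/g4.png',g)
E
```

```text
[499.96046056 294.74639903 244.6022975 ] 76.00716096594783 [ 0.58305191 -0.57207778 -0.16073574]
```

View pics/g4.png

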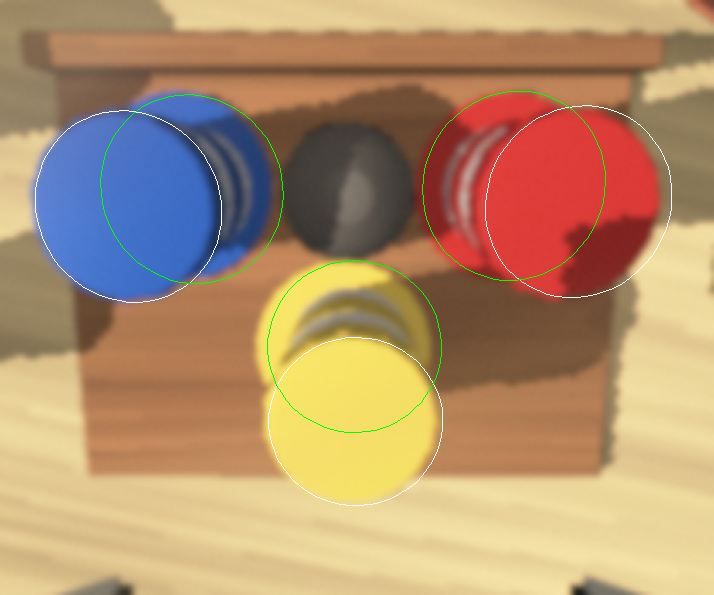

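The overlay shows the yellow jar upright again in its place, cap at (350,420) against the predicted (355,421). The fingers never slowed at 54 mm, so they probably slipped over the cap's top. I'll grip deeper and limit the closing to 46 mm.

servo_tool(linear=[[0,0,0.14],[0,0,0.14],[0,0,0.14],[0,0,0.14],[0,0,0.1],[0,0,0.08],[0,0,0.07],[0,0,0]], spin=[0,0,0,0,0,0,0,0])

```text
time: 8.6
tool_pos: [499.4, 294.5, 81.7]
tcp_rot: [3.141, 0.002, 0.227]
contact_force: [-0.2, 0.0, 0.6]
grip_width: 91.5
finger_force: 0.0
```

servo_tool(linear=[[0,0,0],[0,0,0],[0,0,0],[0,0,0],[0,0,0],[0,0,0],[0,0,0],[0,0,0]], spin=[0,0,0,0,0,0,0,0], hand=0)

```text
time: 9.6
tool_pos: [500.1, 294.8, 82.7]
tcp_rot: [3.142, -0.0, 0.227]
contact_force: [0.0, 1.2, 2.5]
grip_width: 53.7
finger_force: 30.0
```

The jar is gripped at 53.7 mm with 30 N. Now I'll lift and carry it to slot 1.

servo_tool(linear=[[0,0,-0.05],[0,0,-0.1],[0,0,-0.15],[0,0,-0.15],[0,0,-0.15],[0,0,-0.1],[0,0,-0.06],[0,0,0]], spin=[0,0,0,0,0,0,0,0])

```text
time: 10.6
tool_pos: [500.1, 294.8, 235.0]
tcp_rot: [-3.142, -0.001, 0.227]
contact_force: [-0.2, -1.3, -3.0]
grip_width: 53.5
finger_force: 30.0
```

servo_tool(linear=[[-0.013,0.15,0],[-0.013,0.25,0],[-0.013,0.28,0],[-0.013,0.28,0],[-0.013,0.28,0],[-0.013,0.28,0],[-0.013,0.28,0],[-0.013,0.28,0]], spin=[0,0,0,0,0,0,0,0])

```text
time: 11.6
tool_pos: [572.8, -116.9, 233.3]
tcp_rot: [-3.14, 0.002, 0.227]
contact_force: [0.9, 1.0, -2.0]
grip_width: 53.6
finger_force: 30.0
```

servo_tool(linear=[[-0.01,0.28,0],[-0.01,0.25,0],[-0.01,0.2,0],[-0.01,0.13,0],[-0.01,0.08,0],[0,0.04,0],[0,0,0],[0,0,0]], spin=[0,0,0,0,0,0,0,0])

```text
time: 12.6
tool_pos: [607.7, -307.4, 234.8]
tcp_rot: [-3.141, -0.0, 0.228]
contact_force: [-0.1, 0.6, -2.2]
grip_width: 53.2
finger_force: 30.0
```

servo_tool(linear=[[0,0,0.1],[0,0,0.15],[0,0,0.17],[0,0,0.15],[0,0,0.1],[0,0,0.06],[0,0,0.03],[0,0,0]], spin=[0,0,0,0,0,0,0,0])

```text
time: 13.6
tool_pos: [607.7, -308.4, 83.0]
tcp_rot: [3.141, -0.0, 0.227]
contact_force: [-0.3, 0.3, -2.6]
grip_width: 53.1
finger_force: 30.0
```

servo_tool(linear=[[0,0,0.005],[0,0,0],[0,0,0],[0,0,0],[0,0,0],[0,0,0],[0,0,0],[0,0,0]], spin=[0,0,0,0,0,0,0,0])

```text
time: 14.6
tool_pos: [607.6, -308.6, 81.8]
tcp_rot: [3.141, -0.0, 0.227]
contact_force: [0.3, 0.4, -0.5]
grip_width: 53.7
finger_force: 30.0
```

servo_tool(linear=[[0,0,0],[0,0,0],[0,0,0],[0,0,0],[0,0,0],[0,0,-0.15],[0,0,-0.2],[0,0,-0.25]], spin=[0,0,0,0,0,0,0,0], hand=0.7)

```text
time: 15.6
tool_pos: [607.0, -308.2, 201.9]
tcp_rot: [-3.14, 0.002, 0.227]
contact_force: [-0.0, -1.1, 0.3]
grip_width: 78.0
finger_force: 0.0
```

servo_tool(linear=[[0.05,-0.28,0],[0.05,-0.28,0],[0.05,-0.28,0],[0.05,-0.28,0],[0.05,-0.28,0],[0.05,-0.28,0],[0.05,-0.28,0],[0.05,-0.28,0]], spin=[0,0,0,0,0,0,0,0])

```text
time: 16.6
tool_pos: [584.5, 147.8, 201.8]
tcp_rot: [3.141, -0.001, 0.227]
contact_force: [0.7, -0.8, 0.0]
grip_width: 78.2
finger_force: 0.0
```

servo_tool(linear=[[0.04,-0.25,0],[0.03,-0.17,0],[0.012,-0.08,0],[0,0,0],[0,0,0.1],[0,0,0.1],[0,0,0.03],[0,0,0]], spin=[0,0,0,0,0,0,0,0])

```text
time: 17.6
tool_pos: [578.6, 246.0, 155.7]
tcp_rot: [3.141, 0.0, 0.225]
contact_force: [-0.3, 0.4, 0.5]
grip_width: 78.2
finger_force: 0.0
```

```bash
python3 - <<'E'
from h import *
c=cap('wrist')
o=monitor.get_obs();print(o['tool_pos'],o['grip_width'])
hsv=cv2.cvtColor(c['frame'],cv2.COLOR_BGR2HSV)
m=cv2.inRange(hsv,(0,150,90),(6,255,255))|cv2.inRange(hsv,(174,150,90),(180,255,255))
cs=[k for k in cv2.findContours(m,0,1)[0] if cv2.contourArea(k)>300]
for k in cs: print(cv2.boundingRect(k),cv2.minEnclosingCircle(k))
u=c['K']@(c['world_to_cam']@[578.3,246.8,136,1])[:3];print(u[:2]/u[2],27*c['K'][0,0]/u[2])
s=cap('scene')['frame'];hs=cv2.cvtColor(s,cv2.COLOR_BGR2HSV);m=cv2.inRange(hs,(20,120,100),(33,255,255))
for k in cv2.findContours(m,0,1)[0]:
    if cv2.contourArea(k)>30: print('yel',cv2.boundingRect(k))
E
```

```text
[578.82369822 246.42756272 156.26831562] 78.46169595489373
(282, 145, 69, 102) ((316.0, 195.5), 50.85528564453125)
[318.78277786 214.57084196] 35.35587884692832
yel (385, 224, 29, 26)
yel (208, 123, 14, 14)
yel (196, 101, 23, 21)
```

servo_tool(linear=[[0,-0.006,0.1],[0,0,0.1],[0,0,0.1],[0,0,0.07],[0,0,0],[0,0,0],[0,0,0],[0,0,0]], spin=[0,0,0,0,0,0,0,0])

```text
time: 18.7
tool_pos: [578.3, 248.4, 82.2]
tcp_rot: [3.142, -0.001, 0.227]
contact_force: [0.4, -0.2, -0.2]
grip_width: 78.5
finger_force: 0.0
```

servo_tool(linear=[[0,0,0],[0,0,0],[0,0,0],[0,0,0],[0,0,0],[0,0,0],[0,0,0],[0,0,0]], spin=[0,0,0,0,0,0,0,0], hand=0)

```text
time: 19.7
tool_pos: [578.0, 248.2, 81.6]
tcp_rot: [3.141, 0.0, 0.227]
contact_force: [0.2, -0.6, -0.1]
grip_width: 53.5
finger_force: 30.0
```

servo_tool(linear=[[0,0,-0.05],[0,0,-0.1],[0,0,-0.15],[0,0,-0.15],[0,0,-0.15],[0,0,-0.1],[0,0,-0.06],[0,0,0]], spin=[0,0,0,0,0,0,0,0])

```text
time: 20.7
tool_pos: [578.2, 248.4, 234.2]
tcp_rot: [-3.142, -0.001, 0.227]
contact_force: [0.1, -0.3, -3.5]
grip_width: 53.0
finger_force: 30.0
```

servo_tool(linear=[[-0.088,0.15,0],[-0.088,0.25,0],[-0.088,0.28,0],[-0.088,0.28,0],[-0.088,0.28,0],[-0.088,0.28,0],[-0.088,0.28,0],[-0.088,0.28,0]], spin=[0,0,0,0,0,0,0,0])

```text
time: 21.7
tool_pos: [533.4, -190.3, 232.5]
tcp_rot: [-3.14, 0.001, 0.227]
contact_force: [0.5, 0.6, -2.8]
grip_width: 53.2
finger_force: 30.0
```

servo_tool(linear=[[-0.06,0.2,0],[-0.05,0.15,0],[-0.04,0.1,0],[-0.03,0.07,0],[-0.008,0.038,0],[0,0,0],[0,0,0],[0,0,0]], spin=[0,0,0,0,0,0,0,0])

```text
time: 22.7
tool_pos: [523.0, -305.2, 233.8]
tcp_rot: [3.141, -0.0, 0.228]
contact_force: [0.4, -1.1, -2.2]
grip_width: 53.7
finger_force: 30.0
```

servo_tool(linear=[[0,0,0.1],[0,0,0.15],[0,0,0.17],[0,0,0.15],[0,0,0.1],[0,0,0.06],[0,0,0.035],[0,0,0]], spin=[0,0,0,0,0,0,0,0])

```text
time: 23.7
tool_pos: [523.2, -306.1, 81.2]
tcp_rot: [3.141, -0.001, 0.227]
contact_force: [0.6, -0.1, -3.5]
grip_width: 52.9
finger_force: 30.0
```

servo_tool(linear=[[0,0,0.006],[0,0,0],[0,0,0],[0,0,0],[0,0,0],[0,0,0],[0,0,0],[0,0,0]], spin=[0,0,0,0,0,0,0,0])

```text
time: 24.7
tool_pos: [523.3, -306.1, 80.4]
tcp_rot: [3.14, -0.001, 0.227]
contact_force: [0.4, 1.2, 5.5]
grip_width: 53.5
finger_force: 30.0
```

servo_tool(linear=[[0,0,0],[0,0,0],[0,0,0],[0,0,0],[0,0,0],[0,0,-0.15],[0,0,-0.2],[0,0,-0.25]], spin=[0,0,0,0,0,0,0,0], hand=0.7)

```text
time: 25.7
tool_pos: [522.2, -305.5, 199.8]
tcp_rot: [-3.14, 0.001, 0.227]
contact_force: [0.3, -0.8, -0.6]
grip_width: 78.4
finger_force: 0.0
```

servo_tool(linear=[[0.075,-0.28,0],[0.075,-0.28,0],[0.075,-0.28,0],[0.075,-0.28,0],[0.075,-0.28,0],[0.075,-0.28,0],[0.075,-0.28,0],[0.075,-0.28,0]], spin=[0,0,0,0,0,0,0,0])

```text
time: 26.7
tool_pos: [538.8, 159.5, 199.5]
tcp_rot: [3.141, -0.0, 0.227]
contact_force: [0.9, 0.1, 0.5]
grip_width: 78.0
finger_force: 0.0
```

servo_tool(linear=[[0.07,-0.28,0],[0.07,-0.28,0],[0.06,-0.22,0],[0.05,-0.15,0],[0.03,-0.08,0],[0.004,-0.034,0],[0,0,0],[0,0,0]], spin=[0,0,0,0,0,0,0,0])

```text
time: 27.7
tool_pos: [547.5, 373.0, 199.5]
tcp_rot: [3.141, 0.0, 0.226]
contact_force: [-0.1, 1.1, 1.2]
grip_width: 78.2
finger_force: 0.0
```

```bash
python3 - <<'E'
from h import *
c=cap('wrist')
o=monitor.get_obs();print(o['tool_pos'],o['grip_width'])
hsv=cv2.cvtColor(c['frame'],cv2.COLOR_BGR2HSV)
m=cv2.inRange(hsv,(105,120,60),(125,255,255))
for k in cv2.findContours(m,0,1)[0]:
    if cv2.contourArea(k)>300: print(cv2.boundingRect(k),cv2.minEnclosingCircle(k))
u=c['K']@(c['world_to_cam']@[547.6,373.7,136,1])[:3];print(u[:2]/u[2],27*c['K'][0,0]/u[2])
cap('scene','s2')
E
```

```text
[547.56719703 372.97987136 199.60007702] 77.68789687478254
(288, 140, 57, 83) ((315.5, 181.0), 41.36735534667969)
[318.7803741  196.58903445] 29.784898716030508
```

View pics/s2.png

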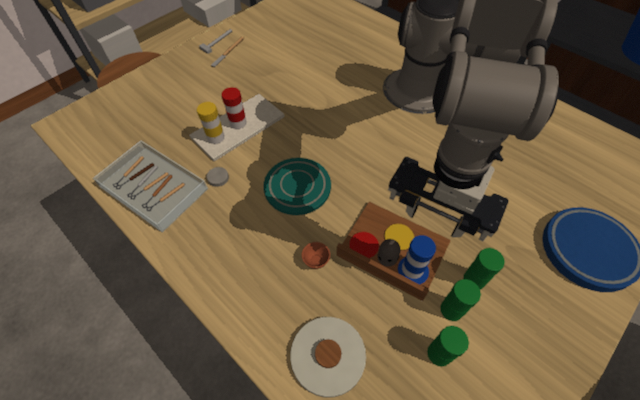

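The scene view shows yellow (210,122) and red (234,108) standing upright on the board, with blue (420,258) still in the tray.

servo_tool(linear=[[0,-0.008,0.1],[0,0,0.13],[0,0,0.15],[0,0,0.12],[0,0,0.06],[0,0,0.027],[0,0,0],[0,0,0]], spin=[0,0,0,0,0,0,0,0])

```text
time: 28.8
tool_pos: [547.6, 375.6, 83.0]
tcp_rot: [-3.141, -0.002, 0.227]
contact_force: [-0.5, -0.1, -0.9]
grip_width: 78.0
finger_force: 0.0
```

servo_tool(linear=[[0,0,0],[0,0,0],[0,0,0],[0,0,0],[0,0,0],[0,0,0],[0,0,0],[0,0,0]], spin=[0,0,0,0,0,0,0,0], hand=0)

```text
time: 29.8
tool_pos: [547.2, 375.3, 82.1]
tcp_rot: [3.141, -0.0, 0.227]
contact_force: [-0.2, -2.2, 2.6]
grip_width: 53.7
finger_force: 30.0
```

servo_tool(linear=[[0,0,-0.05],[0,0,-0.1],[0,0,-0.15],[0,0,-0.15],[0,0,-0.15],[0,0,-0.1],[0,0,-0.06],[0,0,0]], spin=[0,0,0,0,0,0,0,0])

```text
time: 30.8
tool_pos: [547.1, 375.6, 234.5]
tcp_rot: [-3.141, -0.001, 0.227]
contact_force: [0.3, -0.6, -2.2]
grip_width: 53.4
finger_force: 30.0
```

servo_tool(linear=[[-0.1,0.15,0],[-0.1,0.25,0],[-0.1,0.27,0],[-0.1,0.27,0],[-0.1,0.27,0],[-0.1,0.27,0],[-0.1,0.27,0],[-0.1,0.27,0]], spin=[0,0,0,0,0,0,0,0])

```text
time: 31.8
tool_pos: [480.9, -55.8, 233.1]
tcp_rot: [-3.141, 0.001, 0.227]
contact_force: [1.0, -0.5, -1.5]
grip_width: 53.4
finger_force: 30.0
```

servo_tool(linear=[[-0.1,0.27,0],[-0.1,0.25,0],[-0.09,0.22,0],[-0.08,0.17,0],[-0.06,0.12,0],[-0.04,0.08,0],[-0.025,0.052,0],[0,0,0]], spin=[0,0,0,0,0,0,0,0])

```text
time: 32.8
tool_pos: [437.7, -302.9, 233.7]
tcp_rot: [-3.141, 0.0, 0.226]
contact_force: [-0.4, 0.0, -2.5]
grip_width: 53.2
finger_force: 30.0
```

servo_tool(linear=[[0,0,0.1],[0,0,0.15],[0,0,0.17],[0,0,0.15],[0,0,0.1],[0,0,0.06],[0,0,0.035],[0,0,0]], spin=[0,0,0,0,0,0,0,0])

```text
time: 33.8
tool_pos: [438.2, -303.1, 81.5]
tcp_rot: [3.141, -0.001, 0.227]
contact_force: [-0.3, -0.1, -2.6]
grip_width: 53.6
finger_force: 30.0
```

servo_tool(linear=[[0,0,0.003],[0,0,0],[0,0,0],[0,0,0],[0,0,0],[0,0,0],[0,0,0],[0,0,0]], spin=[0,0,0,0,0,0,0,0])

```text
time: 34.8
tool_pos: [438.0, -303.2, 80.8]
tcp_rot: [3.141, -0.001, 0.227]
contact_force: [0.2, 0.2, 5.8]
grip_width: 53.8
finger_force: 30.0
```

servo_tool(linear=[[0,0,0],[0,0,0],[0,0,0],[0,0,0],[0,0,0],[0,0,-0.15],[0,0,-0.2],[0,0,-0.25]], spin=[0,0,0,0,0,0,0,0], hand=0.7)

```text
time: 35.8
tool_pos: [437.2, -302.5, 201.0]
tcp_rot: [-3.14, 0.001, 0.227]
contact_force: [0.5, -0.8, 0.0]
grip_width: 78.1
finger_force: 0.0
```

servo_tool(linear=[[0.12,-0.26,0],[0.12,-0.26,0],[0.12,-0.26,0],[0.12,-0.26,0],[0.12,-0.26,0],[0.12,-0.26,0],[0.12,-0.26,0],[0.12,-0.26,0]], spin=[0,0,0,0,0,0,0,0])

```text
time: 36.8
tool_pos: [531.4, 147.5, 200.5]
tcp_rot: [3.141, -0.0, 0.227]
contact_force: [0.6, -1.0, 0.2]
grip_width: 78.1
finger_force: 0.0
```

servo_tool(linear=[[0.11,-0.25,0],[0.1,-0.22,0],[0.07,-0.15,0],[0.04,-0.1,0],[0.019,-0.052,0],[0,0,0.1],[0,0,0.1],[0,0,0]], spin=[0,0,0,0,0,0,0,0])

```text
time: 37.8
tool_pos: [561.7, 310.3, 158.8]
tcp_rot: [3.141, 0.004, 0.226]
contact_force: [-0.4, 1.0, 0.1]
grip_width: 77.9
finger_force: 0.0
```

```bash
python3 - <<'E'
from h import *
c=cap('wrist')
o=monitor.get_obs();print(o['tool_pos'],o['grip_width'])
b=c['frame'][60:260,200:440]
g=np.clip(cv2.resize(b,None,fx=3,fy=3,interpolation=2)*1.0,0,255).astype('uint8')
def pr(x,y,z):
    p=c['world_to_cam']@[x,y,z,1];u=c['K']@p[:3];return (u[:2]/u[2]-[200,60]+.5)*3-.5
t=np.linspace(0,2*np.pi,60)
for (x,y,z,r) in [(562.8,311,12,25),(562.8,311,56,25),(547.2,375.3,16,37),(578,248.2,16,37),(500,294.8,16,37)]:
    cv2.polylines(g,[np.array([pr(x+r*np.cos(a),y+r*np.sin(a),z) for a in t]).round().astype(int)],True,(0,255,0) if r>30 else (255,255,255),1)
cv2.imwrite('pics/r1.png',g)
E
```

```text
[562.47470915 310.67595949 160.19502087] 78.00079528820574
```

View pics/r1.png

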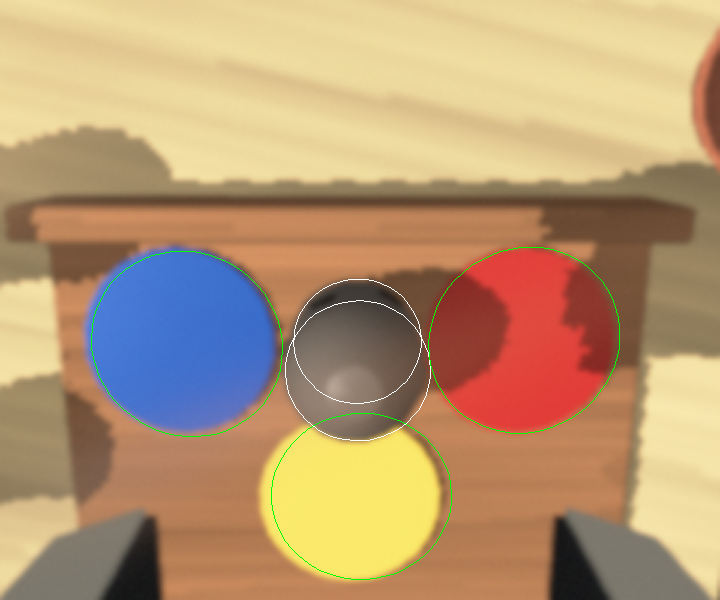

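The overlay shows the rocket within its predicted circles at (358,352). The coasters are at blue (182,339), red (524,340) and yellow (350,490). I'll descend to the rocket.

servo_tool(linear=[[0.002,0,0.12],[0,0,0.15],[0,0,0.15],[0,0,0.12],[0,0,0.08],[0,0,0.04],[0,0,0.02],[0,0,0]], spin=[0,0,0,0,0,0,0,0])

```text
time: 38.85
tool_pos: [563.4, 311.5, 24.9]
tcp_rot: [-3.142, -0.001, 0.227]
contact_force: [-0.7, 0.1, 0.1]
grip_width: 78.1
finger_force: 0.0
```

servo_tool(linear=[[0,0,0.01],[0,0,0.01],[0,0,0],[0,0,0],[0,0,0],[0,0,0],[0,0,0],[0,0,0]], spin=[0,0,0,0,0,0,0,0])

```text
time: 39.85
tool_pos: [563.0, 311.3, 20.4]
tcp_rot: [3.141, -0.0, 0.227]
contact_force: [0.5, -0.4, 0.0]
grip_width: 78.4
finger_force: 0.0
```

servo_tool(linear=[[0,0,0.005],[0,0,0.005],[0,0,0.005],[0,0,0],[0,0,0],[0,0,0],[0,0,0],[0,0,0]], spin=[0,0,0,0,0,0,0,0])

```text
time: 40.85
tool_pos: [563.0, 311.4, 17.4]
tcp_rot: [3.142, -0.0, 0.227]
contact_force: [0.6, -0.1, -0.6]
grip_width: 77.8
finger_force: 0.0
```

servo_tool(linear=[[0,0,0.005],[0,0,0.005],[0,0,0.005],[0,0,0],[0,0,0],[0,0,0],[0,0,0],[0,0,0]], spin=[0,0,0,0,0,0,0,0])

```text
time: 41.85
tool_pos: [563.1, 311.4, 14.4]
tcp_rot: [3.142, -0.0, 0.227]
contact_force: [0.5, -0.5, 0.4]
grip_width: 77.7
finger_force: 0.0
```

servo_tool(linear=[[0,0,0.007],[0,0,0.007],[0,0,0.006],[0,0,0],[0,0,0],[0,0,0],[0,0,0],[0,0,0]], spin=[0,0,0,0,0,0,0,0])

```text
time: 42.85
tool_pos: [563.1, 311.3, 10.4]
tcp_rot: [3.142, -0.0, 0.227]
contact_force: [0.7, 0.6, 0.5]
grip_width: 77.9
finger_force: 0.0
```

servo_tool(linear=[[0,0,0.007],[0,0,0.007],[0,0,0.006],[0,0,0],[0,0,0],[0,0,0],[0,0,0],[0,0,0]], spin=[0,0,0,0,0,0,0,0])

```text
time: 43.85
tool_pos: [563.1, 311.3, 6.4]
tcp_rot: [3.142, -0.0, 0.227]
contact_force: [0.2, 0.3, 0.3]
grip_width: 77.9
finger_force: 0.0
```

servo_tool(linear=[[0,0,0.006],[0,0,0.006],[0,0,0.006],[0,0,0.006],[0,0,0],[0,0,0],[0,0,0],[0,0,0]], spin=[0,0,0,0,0,0,0,0])

```text
time: 44.85
tool_pos: [563.0, 311.3, 1.6]
tcp_rot: [3.142, -0.0, 0.227]
contact_force: [0.7, 0.2, 0.1]
grip_width: 77.8
finger_force: 0.0
```

servo_tool(linear=[[0,0,0.006],[0,0,0.006],[0,0,0.006],[0,0,0.002],[0,0,0],[0,0,0],[0,0,0],[0,0,0]], spin=[0,0,0,0,0,0,0,0])

```text
time: 45.85
tool_pos: [563.0, 311.4, -2.4]
tcp_rot: [3.142, -0.0, 0.227]
contact_force: [0.2, 0.1, -0.3]
grip_width: 78.3
finger_force: 0.0
```

servo_tool(linear=[[0,0,0.005],[0,0,0.005],[0,0,0.005],[0,0,0],[0,0,0],[0,0,0],[0,0,0],[0,0,0]], spin=[0,0,0,0,0,0,0,0])

```text
time: 46.85
tool_pos: [563.1, 311.3, -5.4]
tcp_rot: [3.142, -0.0, 0.227]
contact_force: [0.3, 0.2, -0.8]
grip_width: 78.0
finger_force: 0.0
```

The fingertips evidently sit more than 20 mm above the reported TCP, so this depth is about right. I'll close with a limited opening.

servo_tool(linear=[[0,0,0],[0,0,0],[0,0,0],[0,0,0],[0,0,0],[0,0,0],[0,0,0],[0,0,0]], spin=[0,0,0,0,0,0,0,0], hand=-0.1)

```text
time: 47.85
tool_pos: [563.1, 311.3, -5.4]
tcp_rot: [3.141, -0.0, 0.227]
contact_force: [0.7, -0.8, -0.5]
grip_width: 49.3
finger_force: 30.0
```

servo_tool(linear=[[0,0,-0.01],[0,0,-0.02],[0,0,-0.02],[0,0,0],[0,0,0],[0,0,0],[0,0,0],[0,0,0]], spin=[0,0,0,0,0,0,0,0])

```text
time: 48.85
tool_pos: [563.0, 311.3, 4.5]
tcp_rot: [3.141, 0.0, 0.227]
contact_force: [-0.6, 0.3, -2.5]
grip_width: 49.3
finger_force: 30.0
```

servo_tool(linear=[[0,0,-0.06],[0,0,-0.1],[0,0,-0.12],[0,0,-0.1],[0,0,-0.05],[0,0,-0.02],[0,0,0],[0,0,0]], spin=[0,0,0,0,0,0,0,0])

```text
time: 49.85
tool_pos: [562.6, 311.1, 93.7]
tcp_rot: [3.141, 0.002, 0.227]
contact_force: [-0.4, -0.4, -1.9]
grip_width: 49.1
finger_force: 30.0
```

servo_tool(linear=[[-0.018,0.1,0],[-0.037,0.2,0],[-0.05,0.26,0],[-0.05,0.26,0],[-0.045,0.26,0],[-0.035,0.2,0],[-0.023,0.12,0],[-0.01,0.069,0]], spin=[0,0,0,0,0,0,0,0])

```text
time: 50.85
tool_pos: [576.4, 10.8, 94.4]
tcp_rot: [3.141, 0.001, 0.225]
contact_force: [-0.1, 0.1, -0.9]
grip_width: 49.3
finger_force: 30.0
```

servo_tool(linear=[[0,0,0],[0,0,0.05],[0,0,0.05],[0,0,0.05],[0,0,0.04],[0,0,0],[0,0,0],[0,0,0]], spin=[0,0,0,0,0,0,0,0])

```text
time: 51.85
tool_pos: [577.2, 12.9, 57.0]
tcp_rot: [3.141, -0.001, 0.227]
contact_force: [0.3, -0.1, -2.2]
grip_width: 49.7
finger_force: 30.0
```

```bash
python3 - <<'E'
from h import *
c=cap('wrist')
o=monitor.get_obs();print(o['tool_pos'],o['grip_width'],o['contact_force'])
f=c['frame'];g=cv2.resize(np.clip(f[40:330,120:520].astype(float)*1.3,0,255).astype('uint8'),None,fx=2,fy=2,interpolation=2)
def pr(x,y,z):
    p=c['world_to_cam']@[x,y,z,1];u=c['K']@p[:3];return (u[:2]/u[2]-[120,40]+.5)*2-.5
t=np.linspace(0,2*np.pi,90)
for (x,y,z,r) in [(577,13,55,90),(*o['tool_pos'][:2],66,25)]:
    cv2.polylines(g,[np.array([pr(x+r*np.cos(a),y+r*np.sin(a),z) for a in t]).round().astype(int)],True,(255,255,255),1)
cv2.imwrite('pics/wh.png',g)
E
```

```text
[577.10483884  12.94359153  56.99013172] 49.22664527612311 [-0.22330643 -0.23984304 -2.19274858]
```

View pics/wh.png

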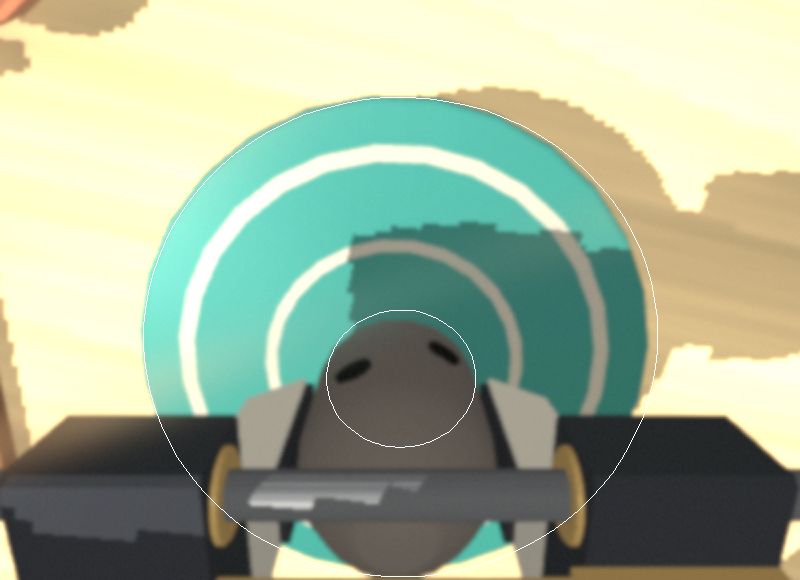

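The rocket at (400,380) is about 2 mm right of the ring centre at (394,…). I'll nudge it and lower gently.

servo_tool(linear=[[0,-0.01,0],[0,0,0.03],[0,0,0.03],[0,0,0.02],[0,0,0.01],[0,0,0],[0,0,0],[0,0,0]], spin=[0,0,0,0,0,0,0,0])

```text
time: 52.9
tool_pos: [576.5, 15.0, 38.8]
tcp_rot: [3.141, -0.0, 0.227]
contact_force: [-0.7, 0.5, -2.1]
grip_width: 49.1
finger_force: 30.0
```

servo_tool(linear=[[0,0,0.005],[0,0,0],[0,0,0.003],[0,0,0],[0,0,0],[0,0,0],[0,0,0],[0,0,0]], spin=[0,0,0,0,0,0,0,0])

```text
time: 53.9
tool_pos: [576.5, 14.9, 37.5]
tcp_rot: [3.141, -0.0, 0.227]
contact_force: [-2.7, 0.0, 4.7]
grip_width: 49.1
finger_force: 30.0
```

servo_tool(linear=[[0,0,0],[0,0,0],[0,0,0],[0,0,0],[0,0,0],[0,0,-0.1],[0,0,-0.2],[0,0,-0.25]], spin=[0,0,0,0,0,0,0,0], hand=0.7)

```text
time: 54.9
tool_pos: [575.7, 15.0, 147.3]
tcp_rot: [-3.141, 0.002, 0.227]
contact_force: [0.1, 0.1, 0.1]
grip_width: 78.2
finger_force: 0.0
```

servo_tool(linear=[[0,0,-0.25],[-0.16,0.216,0],[-0.16,0.216,0],[-0.16,0.216,0],[-0.16,0.216,0],[-0.16,0.216,0],[-0.16,0.216,0],[-0.073,0.098,0]], spin=[0,0,0,0,0,0,0,0])

```text
time: 55.9
tool_pos: [436.4, -305.6, 197.0]
tcp_rot: [3.141, 0.0, 0.224]
contact_force: [0.8, -0.0, -0.3]
grip_width: 78.1
finger_force: 0.0
```

```bash
python3 - <<'E'
from h import *
c=cap('wrist')
o=monitor.get_obs();print(o['tool_pos'],o['grip_width'])
a=cap('top')['frame'];s=cap('scene')['frame']
g=np.hstack([cv2.resize(s[90:220,180:340],(490,398),interpolation=2),cv2.resize(a[155:235,305:365],(300,398),interpolation=2)])
cv2.imwrite('pics/chk.png',np.clip(g*1.4,0,255).astype('uint8'))
E
```

```text
[ 435.77323258 -307.34373522  196.91561901] 78.13201544446567
```

View pics/chk.png

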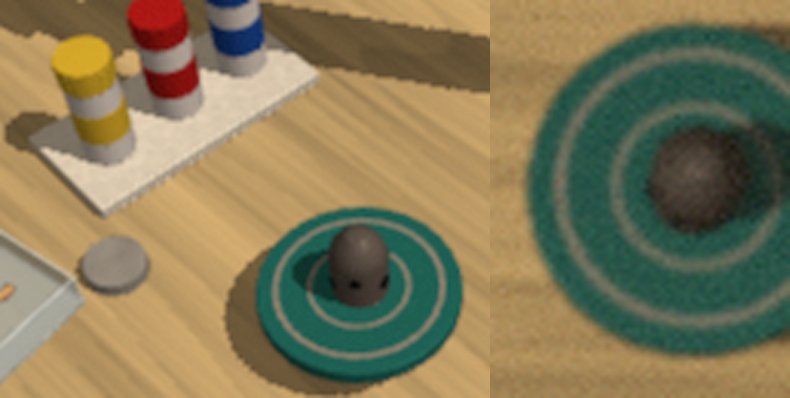

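The check shows the rocket upright in the wheel's middle (right panel: rocket (697,180), ring centre (697,187)). All three jars are standing on the board.

servo_tool(linear=[[0,0,0],[0,0,0],[0,0,0.05],[0,0,0],[0,0,0],[0,0,0],[0,0,0],[0,0,0]], spin=[0,0,0,0,0,0,0,0])

```text
time: 57.05
tool_pos: [437.8, -303.2, 187.1]
tcp_rot: [3.141, -0.0, 0.227]
contact_force: [-1.0, -0.9, -0.0]
grip_width: 77.7
finger_force: 0.0
```

Settled. Now descend and grip blue.

servo_tool(linear=[[0,0,0.1],[0,0,0.13],[0,0,0.13],[0,0,0.1],[0,0,0.05],[0,0,0.015],[0,0,0],[0,0,0]], spin=[0,0,0,0,0,0,0,0])

```text
time: 58.05
tool_pos: [438.2, -303.5, 82.8]
tcp_rot: [3.14, -0.001, 0.227]
contact_force: [-0.2, 0.1, -0.5]
grip_width: 78.0
finger_force: 0.0
```

servo_tool(linear=[[0,0,0],[0,0,0],[0,0,0],[0,0,0],[0,0,0],[0,0,0],[0,0,0],[0,0,0]], spin=[0,0,0,0,0,0,0,0], hand=0)

```text
time: 59.05
tool_pos: [437.9, -303.3, 82.1]
tcp_rot: [3.141, -0.0, 0.227]
contact_force: [0.5, -0.5, 1.5]
grip_width: 53.6
finger_force: 30.0
```

servo_tool(linear=[[0,0,-0.05],[0,0,-0.1],[0,0,-0.15],[0,0,-0.15],[0,0,-0.15],[0,0,-0.1],[0,0,-0.06],[0,0,0]], spin=[0,0,0,0,0,0,0,0])

```text
time: 60.05
tool_pos: [437.9, -303.2, 234.4]
tcp_rot: [3.141, -0.0, 0.227]
contact_force: [-0.5, -0.6, -2.6]
grip_width: 53.4
finger_force: 30.0
```

servo_tool(linear=[[0.1,-0.15,0],[0.1,-0.25,0],[0.1,-0.27,0],[0.1,-0.27,0],[0.1,-0.27,0],[0.1,-0.27,0],[0.1,-0.27,0],[0.1,-0.27,0]], spin=[0,0,0,0,0,0,0,0])

```text
time: 61.05
tool_pos: [502.2, 128.3, 232.8]
tcp_rot: [-3.142, 0.002, 0.227]
contact_force: [1.1, -0.6, -3.0]
grip_width: 53.3
finger_force: 30.0
```

servo_tool(linear=[[0.1,-0.27,0],[0.1,-0.25,0],[0.09,-0.22,0],[0.08,-0.17,0],[0.06,-0.12,0],[0.04,-0.08,0],[0.029,-0.056,0],[0,0,0]], spin=[0,0,0,0,0,0,0,0])

```text
time: 62.05
tool_pos: [547.4, 376.4, 232.7]
tcp_rot: [3.141, 0.002, 0.227]
contact_force: [0.5, 0.0, -2.9]
grip_width: 53.4
finger_force: 30.0
```

servo_tool(linear=[[0,0,0],[0,0,0.1],[0,0,0.15],[0,0,0.17],[0,0,0.15],[0,0,0.1],[0,0,0.06],[0,0,0.02]], spin=[0,0,0,0,0,0,0,0])

```text
time: 63.05
tool_pos: [547.7, 375.7, 83.8]
tcp_rot: [3.141, 0.0, 0.226]
contact_force: [0.3, 0.8, -2.2]
grip_width: 53.5
finger_force: 30.0
```

servo_tool(linear=[[0,0,0.005],[0,0,0.002],[0,0,0],[0,0,0],[0,0,0],[0,0,0],[0,0,0],[0,0,0]], spin=[0,0,0,0,0,0,0,0])

```text
time: 64.05
tool_pos: [548.0, 376.3, 83.1]
tcp_rot: [-3.141, -0.001, 0.227]
contact_force: [0.2, -0.3, 4.2]
grip_width: 53.3
finger_force: 30.0
```

servo_tool(linear=[[0,0,0],[0,0,0],[0,0,0],[0,0,0],[0,0,0],[0,0,-0.15],[0,0,-0.2],[0,0,-0.25]], spin=[0,0,0,0,0,0,0,0], hand=0.7)

```text
time: 65.05
tool_pos: [547.1, 375.8, 202.8]
tcp_rot: [3.141, 0.002, 0.227]
contact_force: [0.8, -0.2, 1.2]
grip_width: 77.9
finger_force: 0.0
```

servo_tool(linear=[[-0.075,0.28,0],[-0.075,0.28,0],[-0.075,0.28,0],[-0.075,0.28,0],[-0.075,0.28,0],[-0.075,0.28,0],[-0.075,0.28,0],[-0.075,0.28,0]], spin=[0,0,0,0,0,0,0,0])

```text
time: 66.05
tool_pos: [531.2, -89.2, 202.9]
tcp_rot: [3.141, -0.001, 0.227]
contact_force: [-0.6, -1.1, 0.6]
grip_width: 78.3
finger_force: 0.0
```

servo_tool(linear=[[-0.07,0.28,0],[-0.07,0.28,0],[-0.06,0.22,0],[-0.05,0.15,0],[-0.03,0.08,0],[-0.008,0.046,0],[0,0,0],[0,0,0]], spin=[0,0,0,0,0,0,0,0])

```text
time: 67.05
tool_pos: [523.1, -305.0, 202.7]
tcp_rot: [-3.141, -0.0, 0.228]
contact_force: [0.2, 0.3, -0.2]
grip_width: 78.4
finger_force: 0.0
```

servo_tool(linear=[[0,0,0.1],[0,0,0.15],[0,0,0.15],[0,0,0.12],[0,0,0.06],[0,0,0.023],[0,0,0],[0,0,0]], spin=[0,0,0,0,0,0,0,0])

```text
time: 68.05
tool_pos: [523.3, -306.4, 83.0]
tcp_rot: [3.14, -0.001, 0.227]
contact_force: [0.4, 0.4, -0.5]
grip_width: 78.2
finger_force: 0.0
```

servo_tool(linear=[[0,0,0],[0,0,0],[0,0,0],[0,0,0],[0,0,0],[0,0,0],[0,0,0],[0,0,0]], spin=[0,0,0,0,0,0,0,0], hand=0)

```text
time: 69.05
tool_pos: [522.9, -306.2, 82.2]
tcp_rot: [3.141, -0.0, 0.227]
contact_force: [-0.7, -0.6, 2.5]
grip_width: 53.6
finger_force: 30.0
```

servo_tool(linear=[[0,0,-0.05],[0,0,-0.1],[0,0,-0.15],[0,0,-0.15],[0,0,-0.15],[0,0,-0.1],[0,0,-0.06],[0,0,0]], spin=[0,0,0,0,0,0,0,0])

```text
time: 70.05
tool_pos: [523.0, -306.1, 234.5]
tcp_rot: [3.141, -0.001, 0.227]
contact_force: [-0.3, -0.1, -2.7]
grip_width: 53.6
finger_force: 30.0
```

servo_tool(linear=[[0.088,-0.15,0],[0.088,-0.25,0],[0.088,-0.28,0],[0.088,-0.28,0],[0.088,-0.28,0],[0.088,-0.28,0],[0.088,-0.28,0],[0.088,-0.28,0]], spin=[0,0,0,0,0,0,0,0])

```text
time: 71.05
tool_pos: [565.8, 132.8, 232.7]
tcp_rot: [-3.141, 0.002, 0.227]
contact_force: [0.1, 0.1, -3.0]
grip_width: 53.6
finger_force: 30.0
```

servo_tool(linear=[[0.06,-0.2,0],[0.05,-0.15,0],[0.04,-0.1,0],[0.03,-0.07,0],[0.006,-0.037,0],[0,0,0],[0,0,0],[0,0,0]], spin=[0,0,0,0,0,0,0,0])

```text
time: 72.05
tool_pos: [577.8, 247.1, 234.2]
tcp_rot: [3.141, -0.0, 0.226]
contact_force: [-0.2, -0.0, -1.5]
grip_width: 53.5
finger_force: 30.0
```

servo_tool(linear=[[0,0,0],[0,0,0.1],[0,0,0.15],[0,0,0.17],[0,0,0.15],[0,0,0.1],[0,0,0.06],[0,0,0.02]], spin=[0,0,0,0,0,0,0,0])

```text
time: 73.05
tool_pos: [577.7, 247.7, 83.6]
tcp_rot: [3.141, 0.0, 0.227]
contact_force: [-0.9, 0.7, -0.9]
grip_width: 53.5
finger_force: 30.0
```

servo_tool(linear=[[0,0,0.005],[0,0,0.002],[0,0,0],[0,0,0],[0,0,0],[0,0,0],[0,0,0],[0,0,0]], spin=[0,0,0,0,0,0,0,0])

```text
time: 74.05
tool_pos: [578.1, 248.0, 83.2]
tcp_rot: [-3.142, -0.001, 0.227]
contact_force: [0.1, -0.1, 4.6]
grip_width: 53.1
finger_force: 30.0
```

servo_tool(linear=[[0,0,0],[0,0,0],[0,0,0],[0,0,0],[0,0,0],[0,0,-0.15],[0,0,-0.2],[0,0,-0.25]], spin=[0,0,0,0,0,0,0,0], hand=0.7)

```text
time: 75.05
tool_pos: [577.0, 247.7, 202.9]
tcp_rot: [3.141, 0.002, 0.227]
contact_force: [0.3, 0.3, -0.0]
grip_width: 77.8
finger_force: 0.0
```

servo_tool(linear=[[-0.05,0.28,0],[-0.05,0.28,0],[-0.05,0.28,0],[-0.05,0.28,0],[-0.05,0.28,0],[-0.05,0.28,0],[-0.05,0.28,0],[-0.05,0.28,0]], spin=[0,0,0,0,0,0,0,0])

```text
time: 76.05
tool_pos: [600.3, -208.5, 202.7]
tcp_rot: [3.141, -0.0, 0.227]
contact_force: [1.8, 0.1, 0.0]
grip_width: 78.0
finger_force: 0.0
```

servo_tool(linear=[[-0.04,0.25,0],[-0.03,0.17,0],[-0.012,0.085,0],[0,0,0],[0,0,0],[0,0,0],[0,0,0],[0,0,0]], spin=[0,0,0,0,0,0,0,0])

```text
time: 77.05
tool_pos: [607.3, -308.3, 202.8]
tcp_rot: [3.141, -0.0, 0.227]
contact_force: [0.6, 0.5, -0.2]
grip_width: 78.0
finger_force: 0.0
```

servo_tool(linear=[[0,0,0.1],[0,0,0.15],[0,0,0.15],[0,0,0.12],[0,0,0.06],[0,0,0.023],[0,0,0],[0,0,0]], spin=[0,0,0,0,0,0,0,0])

```text
time: 78.05
tool_pos: [607.7, -309.1, 83.2]
tcp_rot: [3.14, -0.001, 0.227]
contact_force: [-0.3, 0.2, 0.4]
grip_width: 77.7
finger_force: 0.0
```

servo_tool(linear=[[0,0,0],[0,0,0],[0,0,0],[0,0,0],[0,0,0],[0,0,0],[0,0,0],[0,0,0]], spin=[0,0,0,0,0,0,0,0], hand=0)

```text
time: 79.05
tool_pos: [607.3, -308.8, 82.2]
tcp_rot: [3.141, -0.0, 0.227]
contact_force: [-0.7, 0.6, 1.4]
grip_width: 53.5
finger_force: 30.0
```

servo_tool(linear=[[0,0,-0.05],[0,0,-0.1],[0,0,-0.15],[0,0,-0.15],[0,0,-0.15],[0,0,-0.1],[0,0,-0.06],[0,0,0]], spin=[0,0,0,0,0,0,0,0])

```text
time: 80.05
tool_pos: [607.4, -308.9, 234.6]
tcp_rot: [3.141, -0.001, 0.227]
contact_force: [0.3, -0.2, -3.3]
grip_width: 53.2
finger_force: 30.0
```

servo_tool(linear=[[0.013,-0.15,0],[0.013,-0.25,0],[0.013,-0.28,0],[0.013,-0.28,0],[0.013,-0.28,0],[0.013,-0.28,0],[0.013,-0.28,0],[0.013,-0.28,0]], spin=[0,0,0,0,0,0,0,0])

```text
time: 81.05
tool_pos: [532.8, 102.9, 232.9]
tcp_rot: [-3.141, 0.002, 0.227]
contact_force: [0.3, 0.2, -2.9]
grip_width: 53.9
finger_force: 30.0
```

servo_tool(linear=[[0.01,-0.28,0],[0.01,-0.25,0],[0.01,-0.2,0],[0.01,-0.13,0],[0.011,-0.08,0],[0,-0.05,0],[0,0,0],[0,0,0]], spin=[0,0,0,0,0,0,0,0])

```text
time: 82.05
tool_pos: [499.6, 295.6, 233.9]
tcp_rot: [3.141, 0.0, 0.226]
contact_force: [-0.8, 0.4, -1.0]
grip_width: 53.3
finger_force: 30.0
```

servo_tool(linear=[[0,0,0],[0,0,0.1],[0,0,0.15],[0,0,0.17],[0,0,0.15],[0,0,0.1],[0,0,0.06],[0,0,0.02]], spin=[0,0,0,0,0,0,0,0])

```text
time: 83.05
tool_pos: [499.4, 296.2, 83.7]
tcp_rot: [3.141, 0.0, 0.226]
contact_force: [0.5, -0.2, -2.9]
grip_width: 53.5
finger_force: 30.0
```

servo_tool(linear=[[0,0,0.005],[0,0,0.002],[0,0,0],[0,0,0],[0,0,0],[0,0,0],[0,0,0],[0,0,0]], spin=[0,0,0,0,0,0,0,0])

```text
time: 84.05
tool_pos: [499.8, 296.7, 83.1]
tcp_rot: [-3.141, -0.001, 0.227]
contact_force: [0.1, 0.5, 4.4]
grip_width: 53.6
finger_force: 30.0
```

Release, lift, and compare with the initial images numerically.

servo_tool(linear=[[0,0,0],[0,0,0],[0,0,0],[0,0,0],[0,0,0],[0,0,-0.15],[0,0,-0.2],[0,0,-0.25]], spin=[0,0,0,0,0,0,0,0], hand=0.7)

```text
time: 85.05
tool_pos: [498.7, 296.2, 203.0]
tcp_rot: [3.141, 0.002, 0.227]
contact_force: [0.6, 0.1, -0.4]
grip_width: 78.0
finger_force: 0.0
```

servo_tool(linear=[[-0.1,0.25,-0.05],[-0.1,0.25,-0.05],[-0.1,0.25,0],[-0.1,0.25,0],[0,0.25,0],[0,0.25,0],[0,0,0],[0,0,0]], spin=[0,0,0,0,0,0,0,0])

```text
time: 86.05
tool_pos: [488.6, -13.5, 222.5]
tcp_rot: [-3.141, 0.0, 0.226]
contact_force: [-0.9, 0.1, -0.6]
grip_width: 78.2
finger_force: 0.0
```

```bash
python3 - <<'E'
from h import *
o=monitor.get_obs();print(o['time'],o['tool_pos'])
R={'Y':((20,120,60),(33,255,255)),'B':((105,120,40),(125,255,255)),'R':((0,150,60),(6,255,255))}
for n in('top','scene'):
    new=cap(n)['frame'];old=cv2.imread(f'pics/{n}1.png')
    sl=(slice(160,250),slice(180,290)) if n=='top' else (slice(195,300),slice(335,450))
    for k,(lo,hi) in R.items():
        out=[]
        for f in(old,new):
            m=cv2.inRange(cv2.cvtColor(f[sl],cv2.COLOR_BGR2HSV),lo,hi);M=cv2.moments(m,True)
            out.append((cv2.boundingRect(m),round(M['m10']/M['m00'],1),round(M['m01']/M['m00'],1),M['m00']))
        print(n,k,out)
c=np.load('top.npz');f=c['frame'][150:240,300:400];h=cv2.cvtColor(f,cv2.COLOR_BGR2HSV)
m=cv2.inRange(h,(70,80,20),(100,255,255));print('wheel',cv2.boundingRect(m))
q=cv2.bitwise_not(m);q[:25]=0;q[65:]=0;q[:,:30]=0;q[:,62:]=0
for k in cv2.findContours(q,0,1)[0]:
    if cv2.contourArea(k)>60: print('rocket',cv2.boundingRect(k))
for z in(55,):
    p=c['world_to_cam']@[577,13,z,1];u=c['K']@p[:3];print(u[:2]/u[2]-[300,150])
E
```

```text
86.05 [488.56988161 -13.45559953 222.49670914]
top Y [((0, 0, 110, 90), 51.7, 54.8, 809.0), ((0, 0, 110, 90), 53.9, 53.9, 862.0)]
top B [((11, 28, 33, 30), 24.1, 40.6, 487.0), ((10, 27, 35, 31), 24.7, 40.4, 529.0)]
top R [((62, 4, 37, 44), 73.8, 29.0, 484.0), ((62, 3, 44, 45), 74.1, 29.4, 531.0)]
scene Y [((50, 6, 59, 99), 68.5, 26.5, 814.0), ((50, 6, 59, 99), 68.0, 28.7, 900.0)]
scene B [((63, 41, 38, 48), 84.0, 61.6, 842.0), ((63, 41, 38, 48), 84.2, 61.5, 824.0)]
scene R [((14, 15, 32, 48), 32.6, 35.0, 723.0), ((14, 15, 32, 48), 32.3, 35.4, 748.0)]
wheel (13, 11, 34, 52)
rocket (30, 25, 32, 40)
[45.89363871 42.49811936]
```

```bash
python3 -c "
from plant import workorder
print(workorder.close_job())"
```

```text
the job is handed in; nothing more can be done
None
```

I handed the job in at 86 s with the rocket on the turquoise wheel and each jar back on its own coaster. My camera checks looked right, but no verdict came back. My first grip slipped off the yellow jar and tilted it briefly, about 0.2 rad by my estimate; it settled upright.

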